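# Shelve the loaded parts tray and bolt it in

## Task

Put the tray that has the three metal parts in it away in the open bay at the bottom of the bench cabinet, box end first with its wooden pull left sticking out, pushed fully home against the back stop and keeping it level, with all three parts still in it. Then slide the steel bolt on the cabinet's front all the way across the mouth of the bay into its keeper, so that the tray is locked in. Leave the empty tray and everything else on the bench where it stands.

Things in the scene. Friction and masses are not known exactly. Their poses are not given: they have to be found in the camera images.
- tray: the loaded tray: open aluminium box 130 long (x) x 80 wide (y) x 40 high, walls 3, four compartments, about 0.3 kg loaded. Origin: middle of the box's underside; z up. On its -x end a wooden pull: a stem (14 wide, x -65 to -87, z 4 to 16) carrying an upright block (14 wide in y, x -87 to -109, z 4 to 40). On the bench at first; it and the empty tray may swap places.
- tray_pull (a point): on the loaded tray's pull: middle of the upright block, 28 above the tray's underside, 98 from the tray's origin; axes as the tray's. Pinch the block across y; keep the tray level. With the tray home, open the fingers there no wider than about 55: keeper and bolt stand beside the mouth.
- empty_tray: an equal tray, with equal pull, but empty; leave it. Origin and axes as for the loaded tray.
- bearing: steel ring lying in the loaded tray, diameter 26, height 10; origin: middle of its underside
- bushing: brass cylinder standing in the loaded tray, diameter 20, height 20; origin: middle of its underside
- block: dark steel block lying in the loaded tray, 34 x 20 x 14; origin: middle of its underside
- cabinet: fixed cabinet: wooden base with a bay, black drawers above; 150 deep, 200 high. Origin: in the base's front face, below the middle of the bay's mouth, at bench level; +x into the bay, z up. Base y -210 to +62. Bay y -43 to +43, z 8 to 66, back stop at x +134. Above z 100 the drawers stand 8 proud: near the face lean the gripper back 30 to 45 degrees, fingers pointing down and to +x.
- bay_mouth (a point): middle of the bay's mouth, on the bay floor, in the plane of the front face; axes as the cabinet's
- bay_home (a point): where the loaded tray's origin is when it stands fully home on the bay floor against the back stop (69 inside the front face), x along the cabinet's x; the box's end is then 4 inside the face and the pull stands out in front; axes as the cabinet's
- bolt (a joint): bolt travel in m: 0 withdrawn, 0.112 fully shot, its tip then 8 deep in the keeper. Slides to the cabinet's +y with about 2 N. Starts at 0 to 0.012. Round steel bar, diameter 10, axis 8 in front of the cabinet's face and 40 above the bench; shot, it passes between the tray's box and the upright block of its pull.
- bolt_tip (a point): the bolt's free end; withdrawn it is at y = -58 in the cabinet's frame, shot at y = +54. The keeper is a steel box on the face at y = +46 to +60.
- bolt_knob (a point): middle of the bolt's upright steel knob, 26 in front of the cabinet's face and 66 above the bench, 130 behind the bolt's tip. The knob is 12 wide along the bolt, 16 thick and reaches from 42 to 78 above the bench. Pinch it along the bolt's axis (cabinet y), or push it. axes as the cabinet's.
- jar: small white jar with a wooden lid, diameter 48, height 55; bystander; origin: middle of its underside
- bench_pin: stepped wooden bench pin, 100 x 35 x 28; bystander; origin: middle of its underside
- screwdriver: screwdriver lying on the bench, 190 long; bystander
- mallet: wooden mallet lying on the bench, 240 long; bystander
- beaker: orange plastic cup, diameter 76, height 85; bystander; origin: middle of its underside

How it is judged:
By the outcome, as a careful person would: the job done as asked, in the order asked, and still so for the second after the job is handed in, with the robot touching nothing.
It also fails if it takes over 61 s, if anything falls off the work surface, if the arm or the gripper's body presses on something with over 40 N, if the wrist force passes 120 N, or if a joint passes its speed limit or range.

## Robot

A 6-joint arm with a two-finger parallel gripper is mounted at the origin on the work surface. World frame = base frame: x ahead of the robot, y to its left, z up, the work surface at z = 0. Lengths are in mm, angles in rad, forces in N, time in s.
With the tool pointing down it reaches from about 275 to 775 mm from the base axis. Payload 14.6 kg.
Tool frame: the origin (TCP) lies on the centre line of the jaws, within the pads' length; the fingertips stand 22 mm ahead of it and the grasp point (between the pads) lies 3 mm ahead of it; z points along the fingers, y is the line along which they close (so a half turn about z gives the same grasp; the last joint's range is limited). The gripper opens to 85 mm and grips with 20 to 120 N. Pads are 22 mm wide; open, the fingers measure 114 mm over their backs; the gripper's body (76 mm by 85 mm) begins 54 mm behind the grasp point. The pads swing forward as they close: fully open they stand 13 mm farther back than shut.
Start: joints at [1.07, 0.263, -0.048, 1.259, 0, 1.415], TCP at [177.953, 493.924, 253.278] pointing down, gripper open.
Joint ranges: [-2.65, 2.65], [-0.89, 1.7], [-1.18, 1.37], [-2.13, 2.11], [-1.35, 1.29], [-3.14, 3.14]. Speed limits (rad/s): [1.89, 1.89, 2.57, 2.79, 3.14, 3.14].

## Interface

Orientations are given as a 3x3 rotation matrix whose columns are the frame's x, y, z axes.
In Python, from station import r gives the robot as it stands.
- The arm moves only by the shell command python3 -m pendant 'ROWS' [FORCE]. ROWS is JSON, a list that holds one entry, the list of rows, each a list of 7 numbers: the shift along the world's x, y, z in mm, then the turn, a rotation vector about the world's x, y, z in degrees, then the opening, from -1 (shut) to 1 (fully open). In form: [[[tx, ty, tz, wx, wy, wz, fingers], ...]]. A call has 1 to 10 rows; each row is the pose to reach, as a shift and turn from the pose commanded when the call began; what a row does not reach only later rows make up. A row lasts 1/12 s, in which the tool goes at most 41.7 mm and 7.16 degrees, less where a joint would pass 70% of its speed; a pose out of reach is approached as far as the arm can. A call with a gripper value outside its range is refused whole. The fingers move at their own pace and stop on an object; FORCE is the grip in N (left out, the last holds). Time passes only in rows, so rows that repeat a pose let the fingers close. It gives the time, the measured TCP pose, the force, the opening and the grip force at its end, in the units of the state.
- r.get_state(): the state, without advancing time (a new reading comes with each control period).
- r.get_image(name): name is "scene" or "side" or "wrist"; returns (picture, depth): 480x640x3 uint8, red, green, blue; 480x640 float32, mm along the optical axis (not along the pixel's ray), 0 where there is no reading.
- r.get_calibration(name): a dict with "fx", "fy", "cx", "cy" (pixels), "k1" (the pictures are not rectified: a ray, as slopes to the right and down, at radius r is drawn at 1 + k1 r^2 times it, then the intrinsics apply), "cam_to_world" (4x4, takes a point from camera to world coordinates); the wrist camera has in their place "T_tool_cam" (4x4, takes a point from camera to tool coordinates, whose origin is the TCP and whose axes are the flange's). Camera axes: x right, y down, z forward; pixel columns grow to the right and rows downward; lengths in mm; the calibration is good to about 2 mm. A picture is of the moment at which its call begins: read the wrist's pose just before it. get_calibration takes no time and is no camera call.
- r.close_job(): hands the job in; it is judged then, once.
The state is a dict: "time": time; "joint_positions": joint angles; "qvel": joint speeds; "effort": joint torques, N m; "position": TCP position; "ee_rot": TCP orientation; "wrist_force": force on the tool from outside, world axes, zero at the start; "wrist_torque": the same for the moment, N m; "opening": opening from 0.0 (shut) to 1.0 (fully open); "grip_force": force on a finger pad.
Only numpy, scipy, OpenCV 4.12 (cv2) and the standard library are available. Lean on these libraries where they do the work, as an engineer would, in place of code of your own. Each camera call takes 0.05 s, during which the arm holds its last target. There are 200 camera calls.

## Working session

There is one attempt and no reset: what is moved stays moved. The work goes in short steps, Python scripts to look and compute and a shell command to move; the robot and the scene stay as the last step left them, time stands still between calls to the robot, and variables do not carry over. Pictures are saved under pics/ and viewed, at most 10 in all, crops included, and the job is handed in when it is done.

```bash
mkdir -p pics; ls; python3 - <<'E'
from station import r
import cv2,numpy as np
ims=[]
for n in("scene","side"):
    c,d=r.get_image(n); np.savez(f"{n}0.npz",c=c,d=d); cv2.imwrite(f"pics/{n}0.png",c[:,:,::-1])
    k=r.get_calibration(n); print(n,{a:(np.round(b,3).tolist()) for a,b in k.items()})
print(r.get_state()); print(r.get_calibration("wrist"))
E
```

```text
pics
scene {'fx': 596.6, 'fy': 596.6, 'cx': 318.632, 'cy': 238.835, 'k1': 0.012, 'cam_to_world': [[0.56, 0.79, -0.249, 895.181], [0.828, -0.531, 0.177, -215.725], [0.008, -0.306, -0.952, 1543.564], [0.0, 0.0, 0.0, 1.0]]}
side {'fx': 444.156, 'fy': 444.156, 'cx': 316.249, 'cy': 239.489, 'k1': 0.014, 'cam_to_world': [[0.984, -0.122, 0.128, 375.091], [-0.177, -0.705, 0.687, -722.146], [0.006, -0.698, -0.716, 866.061], [0.0, 0.0, 0.0, 1.0]]}
{'time': 0.1, 'joint_positions': array([ 1.06971604e+00,  2.63454451e-01, -4.88699284e-02,  1.25937425e+00,
       -9.08732383e-06,  1.41549672e+00]), 'qvel': array([-1.29111639e-03, -1.78660288e-03,  2.51829448e-03,  5.66127338e-04,
       -2.12177896e-05, -8.42704526e-04]), 'effort': array([ 3.76964745e-03, -6.38576674e+01,  3.85062504e+01,  9.96229181e-03,
       -1.78485056e-04, -2.22707723e-05]), 'position': array([177.84018007, 493.73028882, 252.88516711]), 'ee_rot': array([[-9.40811114e-01,  3.38931064e-01, -4.25473385e-04],
       [ 3.38931306e-01,  9.40810787e-01, -7.95745242e-04],
       [ 1.30587168e-04, -8.92852218e-04, -9.99999593e-01]]), 'wrist_force': array([0.78232773, 0.57048751, 0.33248385]), 'wrist_torque': array([ 0.01606883, -0.01665422, -0.01224882]), 'grip_force': 0.0, 'opening': 1.0010891903607995}
{'fx': 408.1455256608095, 'fy': 408.1455256608095, 'cx': 325.38509641252085, 'cy': 240.77657710503146, 'k1': -0.01817318538347616, 'T_tool_cam': array([[-2.60884672e-05, -9.53227911e-01, -3.02252460e-01,
         7.68529544e+01],
       [ 9.99999899e-01,  1.10526135e-04, -4.34884999e-04,
        -1.69855242e+00],
       [ 4.47951315e-04, -3.02252441e-01,  9.53227812e-01,
        -1.20530386e+02],
       [ 0.00000000e+00,  0.00000000e+00,  0.00000000e+00,
         1.00000000e+00]])}
```

View pics/scene0.png

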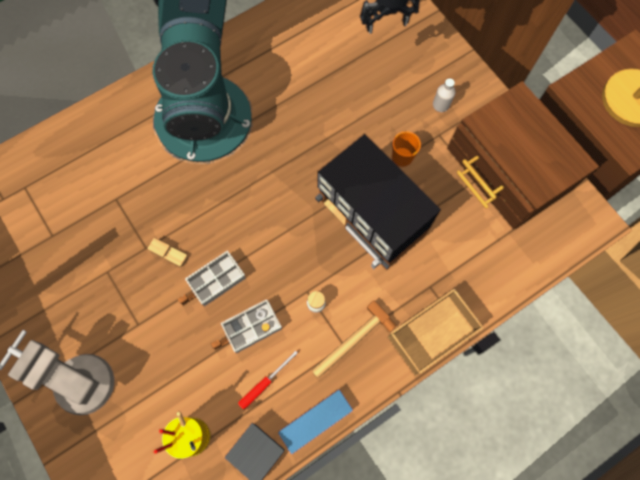

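View pics/side0.png

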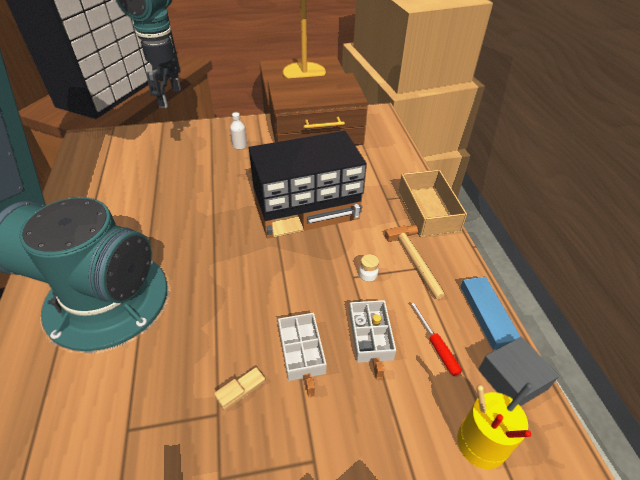

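```bash
cat > h.py <<'E'
import numpy as np,cv2
from station import r
def rays(cal,uv):
    K=np.array([[cal['fx'],0,cal['cx']],[0,cal['fy'],cal['cy']],[0,0,1]])
    p=cv2.undistortPoints(np.asarray(uv,float).reshape(-1,1,2),K,np.array([cal['k1'],0,0,0.]))[:,0]
    return np.c_[p,np.ones(len(p))]
def cast(cal,uv,z,T=None):
    T=cal['cam_to_world'] if T is None else T
    d=rays(cal,uv)@T[:3,:3].T; o=T[:3,3]
    return o+d*((z-o[2])/d[:,2])[:,None]
def cloud(cal,dep,T=None):
    T=cal['cam_to_world'] if T is None else T
    v,u=np.mgrid[:480,:640]; R=rays(cal,np.c_[u.ravel(),v.ravel()])
    P=(R*dep.reshape(-1,1))@T[:3,:3].T+T[:3,3]
    P[dep.ravel()<=0]=np.nan
    return P.reshape(480,640,3)
def wristT(st,cal):
    T=np.eye(4);T[:3,:3]=st['ee_rot'];T[:3,3]=st['position'];return T@cal['T_tool_cam']
def rect(P): 
    return cv2.minAreaRect(P[:,:2].astype(np.float32))
E
python3 - <<'E'
from h import *
for n,rois in(("scene",{'loaded':(205,290,290,360),'empty':(175,245,250,310),'cab':(300,125,450,280)}),("side",{'loaded':(340,290,400,380),'empty':(270,300,335,398),'cab':(240,120,380,245)})):
    f=np.load(n+"0.npz");c,d=f['c'],f['d'];cal=r.get_calibration(n);P=cloud(cal,d);hsv=cv2.cvtColor(c,cv2.COLOR_RGB2HSV)
    for k,(a,b,e,g) in rois.items():
        p=P[b:g,a:e].reshape(-1,3);h=hsv[b:g,a:e].reshape(-1,3)
        if k=='cab':
            m=(p[:,2]>190)&(p[:,2]<212)
            q=p[m];print(n,k,len(q),np.median(q[:,2]),rect(q),cv2.boxPoints(rect(q)).round().tolist())
        else:
            t=(p[:,2]>25)&(p[:,2]<55);m=t&(h[:,1]<70);w=t&(h[:,1]>110)
            q=p[m];print(n,k,len(q),np.percentile(q[:,2],90),rect(q)); q=p[w]; print('  pull',len(q),np.median(q,0) if len(q) else 0)
    s=[(300,125,450,280),(190,280,300,360)] if n=="scene" else [(240,180,390,290),(330,290,405,385)]
    o=[cv2.resize(c[y0:y1,x0:x1],(400,int(400*(y1-y0)/(x1-x0))),interpolation=cv2.INTER_CUBIC) for x0,y0,x1,y1 in s]
    H=max(i.shape[0] for i in o); o=[cv2.copyMakeBorder(i,0,H-i.shape[0],0,0,cv2.BORDER_CONSTANT) for i in o]
    cv2.imwrite(f"pics/{n}_crop.png",np.hstack(o)[:,:,::-1])
E
```

```text
scene loaded 477 42.336126194099826 ((555.6478271484375, -206.06915283203125), (134.3499298095703, 167.37181091308594), 89.2673568725586)
  pull 75 [ 586.85765354 -300.84373958   37.359598  ]
scene empty 486 42.38738358787043 ((475.61676025390625, -216.22019958496094), (165.1845703125, 129.75584411621094), 1.5025783777236938)
  pull 61 [ 440.4609131  -313.80039523   38.97518034]
scene cab 6925 200.0065314147853 ((519.5064086914062, 223.49713134765625), (274.78631591796875, 164.3247833251953), 7.557835578918457) [[373.0, 287.0], [394.0, 124.0], [667.0, 160.0], [645.0, 323.0]]
side loaded 769 40.04633431815282 ((596.405029296875, -207.16387939453125), (133.18138122558594, 80.50580596923828), 84.04660034179688)
  pull 99 [ 585.54876165 -306.77907125   38.15059748]
side empty 726 40.11873591906027 ((437.84649658203125, -218.06472778320312), (79.55305480957031, 132.58126831054688), 1.7035038471221924)
  pull 101 [ 440.06527833 -319.51754306   39.1478403 ]
side cab 4107 198.69636808629036 ((523.2499389648438, 223.18914794921875), (273.2665100097656, 166.21165466308594), 7.260495185852051) [[377.0, 288.0], [398.0, 123.0], [669.0, 158.0], [648.0, 323.0]]
```

View pics/side_crop.png

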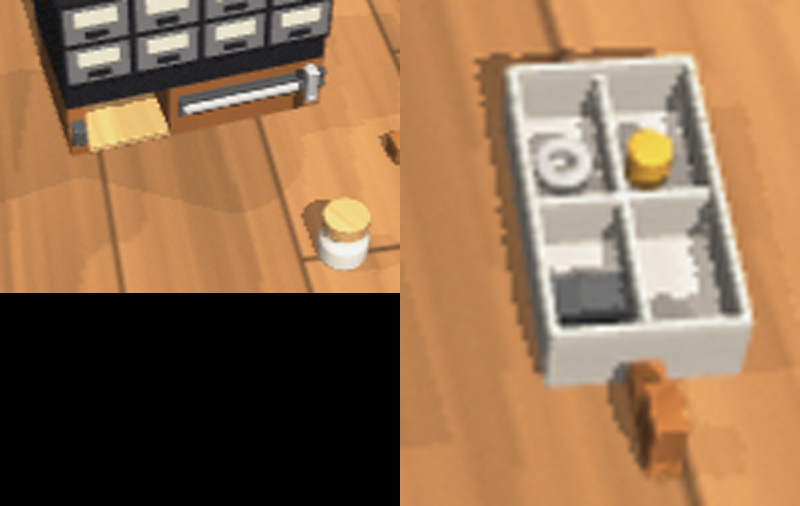

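```bash
cat >> h.py <<'E'
from scipy.spatial.transform import Rotation as Ro
def tool(head,lean):  # heading of +x travel (deg), lean back (deg); camera on the rear side
    a=np.radians(head);l=np.radians(lean);f=np.array([np.cos(a),np.sin(a),0]);u=np.array([0,0,1.])
    z=np.sin(l)*f-np.cos(l)*u; x=-np.cos(l)*f-np.sin(l)*u
    return np.c_[x,np.cross(z,x),z]
def delta(pos,R,frac=1.):
    s=r.get_state(); w=Ro.from_matrix(R@s['ee_rot'].T).as_rotvec(degrees=True)
    print('shift',(np.array(pos)-s['position']).round(1),'turn',(w*frac).round(2),'|turn|',np.linalg.norm(w).round(1))
E
python3 -c "
from h import *
delta((471,23,150),tool(97.4,35)); delta((471,23,150),tool(97.4,35),.5)"
```

```text
shift [ 293.2 -470.7 -102.9] turn [ 26.19 -32.49 112.98] |turn| 120.4
shift [ 293.2 -470.7 -102.9] turn [ 13.1  -16.25  56.49] |turn| 120.4
```

```bash
python3 -m pendant '[[[0,0,40,1.5,-1.8,6.3,0],[0,0,80,3,-3.6,12.6,0],[20,-32,90,4.4,-5.4,18.8,0],[40,-65,90,5.8,-7.2,25.1,0],[60,-100,90,7.3,-9,31.4,0],[80,-130,90,8.7,-10.8,37.7,0],[100,-160,90,10.2,-12.6,44,0],[120,-195,90,11.6,-14.4,50.2,0],[137,-220,90,13.1,-16.25,56.5,0],[137,-220,90,13.1,-16.25,56.5,0]]]' 60; python3 -c "
from h import *
delta((471,23,150),tool(97.4,35))"
```

```text
time: 0.93
position: [314.8, 273.5, 343.3]
ee_rot: [[-0.777, -0.615, 0.132], [-0.555, 0.77, 0.315], [-0.296, 0.171, -0.94]]
wrist_force: [0.6, 0.9, 0.7]
opening: 0.504
grip_force: 0.0
shift [ 156.2 -250.5 -193.3] turn [ 13.08 -16.28  56.63] |turn| 60.4
```

```bash
python3 -m pendant '[[[17,-28,0,1.5,-1.8,6.3,0],[35,-56,0,3,-3.6,12.6,0],[52,-84,0,4.4,-5.4,18.8,0],[70,-112,0,5.8,-7.2,25.1,0],[87,-140,0,7.3,-9,31.4,0],[105,-168,-30,8.7,-10.8,37.7,0],[122,-196,-65,10.2,-12.6,44,0],[140,-224,-100,11.6,-14.4,50.2,0],[156,-250,-140,13.1,-16.25,56.5,0],[156,-250,-175,13.1,-16.3,56.6,0]]]'; python3 -m pendant '[[[0,0,-10,0,0,0,0],[0,0,-18,0,0,0,0],[0,0,-18,0,0,0,0],[0,0,-18,0,0,0,0]]]'
python3 - <<'E'
from h import *
s=r.get_state();cal=r.get_calibration("wrist");c,d=r.get_image("wrist")
np.savez("w1.npz",c=c,d=d,T=wristT(s,cal));cv2.imwrite("pics/w1.png",c[:,:,::-1])
delta((471,23,150),tool(97.4,35))
E
```

```text
time: 1.77
position: [457.1, 46.6, 217.6]
ee_rot: [[0.04, -0.998, -0.05], [-0.827, -0.061, 0.559], [-0.561, 0.019, -0.828]]
wrist_force: [1.1, 0.7, -0.9]
opening: 0.499
grip_force: 0.0
time: 2.1
position: [455.6, 49.2, 201.0]
ee_rot: [[0.034, -0.998, -0.051], [-0.828, -0.057, 0.558], [-0.56, 0.024, -0.828]]
wrist_force: [-0.5, -1.0, 0.2]
opening: 0.498
grip_force: 0.0
shift [ 15.2 -26.2 -51.5] turn [ 1.09 -1.18  4.11] |turn| 4.4
```

View pics/w1.png

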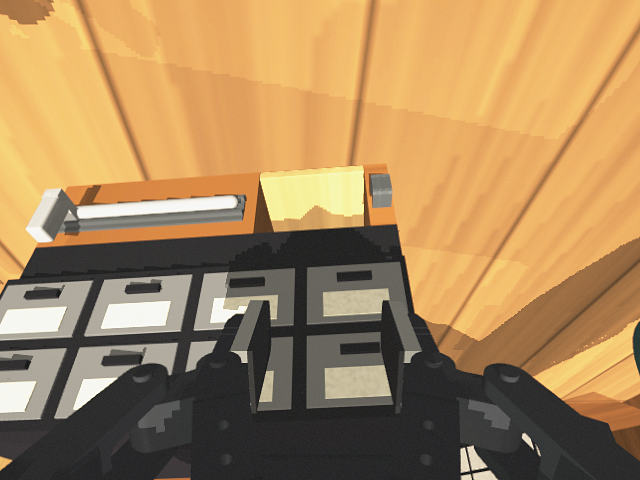

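```bash
python3 - <<'E'
from h import *
f=np.load("w1.npz");c,d,T=f['c'],f['d'],f['T'];cal=r.get_calibration("wrist");P=cloud(cal,d,T)
for uv in [(330,40),(450,200),(150,60),(312,200),(250,195),(378,225),(150,198),(45,215),(382,192),(150,206),(200,205),(120,210)]: print(uv,P[uv[1],uv[0]].round(1))
print(c[200,312],c[195,252],c[180,375],c[60,150])
# face plane: orange right of mouth strip and left part
m=np.zeros((480,640),bool); m[175:225,250:258]=1; m[183:190,120:235]=1; m[210:224,368:392]=1
h=cv2.cvtColor(c,cv2.COLOR_RGB2HSV)
q=P[m];q=q[(q[:,2]>12)&(q[:,2]<95)]
print(len(q),q.min(0),q.max(0))
# fit y = a x + b (ransac-ish)
for i in range(5):
    a=np.polyfit(q[:,0],q[:,1],1);e=q[:,1]-np.polyval(a,q[:,0]);
    k=abs(e-np.median(e))<max(2,1.5*np.median(abs(e)));q=q[k]
print('face',a,np.degrees(np.arctan(a[0])),e.std(),len(q))
E
```

```text
(330, 40) [448.4  37.3   0. ]
(450, 200) [328.9 178.   -0.9]
(150, 60) [563.9  54.8   0.7]
(312, 200) [455.5 172.4   8.8]
(250, 195) [505.5 150.2  26.5]
(378, 225) [409.1 137.2  66.5]
(150, 198) [588.  161.8  20.9]
(45, 215) [640.4 133.5  66.5]
(382, 192) [406.8 121.3  48.8]
(150, 206) [579.2 148.4  42.3]
(200, 205) [540.8 144.6  43.7]
(120, 210) [602.1 151.7  44. ]
[247 241 157] [219 139  70] [115 119 108] [240 181 103]
934 [397.91978282 134.97015607  12.00108599] [588.54097178 160.03284544  65.56827624]
face [ 0.12882648 84.92997208] 7.340781948726189 0.548775778869598 869
```

```bash
python3 - <<'E'
from h import *
f=np.load("w1.npz");c,d,T=f['c'],f['d'],f['T'];cal=r.get_calibration("wrist")
n=np.array([0.12882648,-1,0]);b=84.93
def face(uv):
    D=rays(cal,uv)@T[:3,:3].T;o=T[:3,3];t=-(n@o+b)/(D@n);return o+D*t[:,None]
a=np.radians(7.34);cy=-np.array([np.cos(a),np.sin(a),0])
# edges per row, intensity transitions: floor left/right
h=cv2.cvtColor(c,cv2.COLOR_RGB2HSV)
for v in range(166,232,6):
    row=c[v].astype(int); yel=(row[:,1]>205)&(row[:,2]>100)&(row[:,0]>220)
    u=np.flatnonzero(yel[255:372])+255
    if len(u):
        e=face([(u[0]-.5,v),(u[-1]+.5,v)]); print(v,u[0],u[-1],e.round(1).tolist(),(e@cy).round(1))
# keeper and base corner pixels
for uv in [(388,165),(400,226),(371,175),(391,206),(260,173),(364,167)]: 
    e=face([uv])[0];print(uv,e.round(1),round(e@cy,1))
E
```

```text
166 350 362 [[425.5, 139.8, 0.6], [415.0, 138.4, 1.7]] [-439.9 -429.3]
172 265 363 [[495.7, 148.8, 0.6], [414.8, 138.4, 9.0]] [-510.7 -429. ]
178 260 363 [[499.4, 149.3, 7.5], [415.3, 138.4, 16.0]] [-514.3 -429.6]
184 261 363 [[498.0, 149.1, 14.8], [415.9, 138.5, 22.9]] [-513.  -430.2]
190 263 363 [[495.8, 148.8, 21.9], [416.4, 138.6, 29.5]] [-510.8 -430.7]
196 265 362 [[493.8, 148.5, 28.8], [417.7, 138.7, 36.0]] [-508.7 -432. ]
202 266 361 [[492.5, 148.4, 35.4], [418.9, 138.9, 42.2]] [-507.4 -433.3]
208 268 363 [[490.5, 148.1, 42.0], [417.9, 138.8, 48.5]] [-505.4 -432.3]
214 269 362 [[489.3, 148.0, 48.3], [419.2, 138.9, 54.5]] [-504.2 -433.5]
220 271 283 [[487.4, 147.7, 54.6], [477.7, 146.5, 55.4]] [-502.3 -492.5]
(388, 165) [394.4 135.7   2.6] -408.5
(400, 226) [393.5 135.6  68.4] -407.6
(371, 175) [409.1 137.6  13.1] -423.4
(391, 206) [397.5 136.1  48.3] -411.6
(260, 173) [499.4 149.3   1.5] -514.4
(364, 167) [413.9 138.2   3. ] -428.1
```

```bash
python3 -c "
from h import *
R=tool(84.05,35);delta(np.array([586.2,-304.7,28])-93*R[:,2],R)"
```

```text
shift [ 124.9 -407.   -97.3] turn [ 0.95 -1.3  -9.24] |turn| 9.4
```

```bash
python3 -m pendant '[[[10,-36,0,0.1,-0.1,-1,0],[21,-72,0,0.2,-0.3,-2,0],[32,-108,0,0.3,-0.4,-3,0],[44,-144,0,0.4,-0.5,-4,0],[55,-180,0,0.5,-0.6,-5,0],[66,-216,0,0.6,-0.8,-6,0],[78,-252,0,0.7,-0.9,-7,0],[90,-288,0,0.8,-1,-8,0],[101,-324,-20,0.9,-1.2,-8.7,0],[112,-360,-50,0.95,-1.3,-9.2,0]]]'; python3 -m pendant '[[[8,-30,-30,0,0,0,-0.1],[12.9,-47,-47.3,0,0,0,-0.1],[12.9,-47,-47.3,0,0,0,-0.1],[12.9,-47,-47.3,0,0,0,-0.1],[12.9,-47,-47.3,0,0,0,-0.1]]]'
python3 - <<'E'
from h import *
s=r.get_state();cal=r.get_calibration("wrist");c,d=r.get_image("wrist")
np.savez("w2.npz",c=c,d=d,T=wristT(s,cal));cv2.imwrite("pics/w2.png",c[:,:,::-1])
R=tool(84.05,35);delta(np.array([586.2,-304.7,28])-93*R[:,2],R)
P=cloud(cal,d,wristT(s,cal)).reshape(-1,3);h=cv2.cvtColor(c,cv2.COLOR_RGB2HSV).reshape(-1,3)
ok=(abs(P[:,0]-590)<90)&(P[:,1]>-380)&(P[:,1]<-100)
m=ok&(P[:,2]>36)&(P[:,2]<44)&(h[:,1]<70);print('rim',m.sum(),rect(P[m]),np.median(P[m][:,2]))
m=ok&(P[:,2]>33)&(P[:,2]<46)&(h[:,1]>90)&(P[:,1]<-280);print('pull',m.sum(),rect(P[m]),np.median(P[m],0))
E
```

```text
time: 2.98
position: [567.5, -308.0, 157.7]
ee_rot: [[-0.083, -0.995, 0.062], [-0.817, 0.104, 0.567], [-0.571, -0.004, -0.821]]
wrist_force: [-0.1, -0.6, 1.1]
opening: 0.499
grip_force: 0.0
time: 3.4
position: [579.6, -352.0, 109.7]
ee_rot: [[-0.084, -0.995, 0.059], [-0.815, 0.102, 0.57], [-0.573, -0.0, -0.819]]
wrist_force: [0.9, 0.8, -0.8]
opening: 0.448
grip_force: 0.0
shift [ 1.1 -5.9 -5.7] turn [ 0.05  0.03 -0.09] |turn| 0.1
rim 1735 ((593.1285400390625, -229.04525756835938), (174.36404418945312, 80.029296875), 84.3091812133789) 38.81782717830204
pull 838 ((585.75390625, -306.64752197265625), (23.883167266845703, 13.566611289978027), 84.97949981689453) [ 585.40825995 -311.29100333   39.47942703]
```

View pics/w2.png

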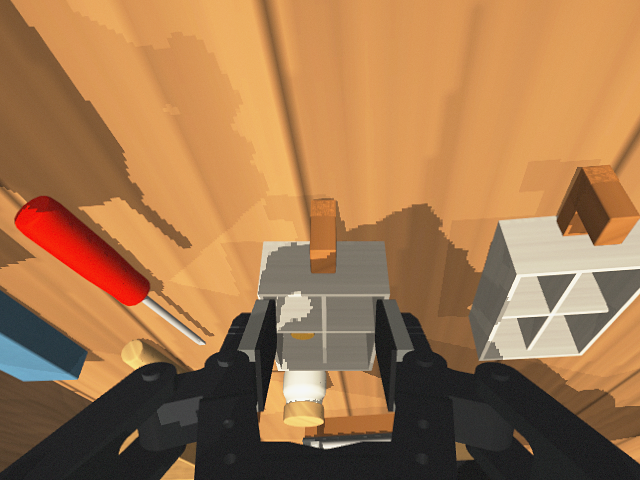

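```bash
python3 -m pendant '[[[1,8,-14,0,0,0,-0.1],[2,17,-28,0,0,0,-0.1],[3,25,-42,0,0,0,-0.1],[4,32,-55,0,0,0,-0.1],[4,32,-55,0,0,0,-0.1],[4,32,-55,0,0,0,-0.1],[4,32,-55,0,0,0,-0.1]]]'; python3 -c "
from h import *
R=tool(84.2,35);delta(np.array([585.7,-305.2,28])-3*R[:,2],R)"
```

```text
time: 4.03
position: [583.5, -321.0, 54.4]
ee_rot: [[-0.084, -0.995, 0.059], [-0.815, 0.103, 0.57], [-0.573, -0.0, -0.819]]
wrist_force: [1.1, 1.0, 0.5]
opening: 0.449
grip_force: 0.0
shift [  2.   14.1 -24. ] turn [0.03 0.02 0.09] |turn| 0.1
```

```bash
python3 -m pendant '[[[1,7,-12,0,0,0,-0.1],[2,14.1,-24,0,0,0,-0.1],[2,14.1,-24,0,0,0,-0.1],[2,14.1,-24,0,0,0,-0.1],[2,14.1,-24,0,0,0,-0.5],[2,14.1,-24,0,0,0,-0.8],[2,14.1,-24,0,0,0,-1],[2,14.1,-24,0,0,0,-1],[2,14.1,-24,0,0,0,-1],[2,14.1,-24,0,0,0,-1]]]' 80;python3 -m pendant '[[[0,0,0,0,0,0,-1],[0,0,0,0,0,0,-1],[0,0,0,0,0,0,-1],[0,0,0,0,0,0,-1]]]'
```

```text
time: 4.87
position: [585.4, -307.5, 29.6]
ee_rot: [[-0.085, -0.995, 0.059], [-0.815, 0.104, 0.57], [-0.574, -0.0, -0.819]]
wrist_force: [-0.5, -1.5, 6.7]
opening: 0.148
grip_force: 77.8
time: 5.2
position: [585.4, -307.4, 29.6]
ee_rot: [[-0.085, -0.995, 0.059], [-0.815, 0.103, 0.57], [-0.574, -0.0, -0.819]]
wrist_force: [-0.8, -1.9, 6.0]
opening: 0.149
grip_force: 77.8
```

```bash
python3 -m pendant '[[[0,0,3,0,0,0,-1],[0,0,10,0,0,0,-1],[0,0,20,0,0,0,-1],[0,0,32,0,0,0,-1],[0,0,44,0,0,0,-1],[0,0,56,0,0,0,-1],[0,0,66,0,0,0,-1],[0,0,73,0,0,0,-1],[0,0,76,0,0,0,-1],[0,0,76,0,0,0,-1]]]'; python3 -m pendant '[[[-3,8,0,0,0,0.4,-1],[-9,22,0,0,0,1.2,-1],[-17,42,0,0,0,2.2,-1],[-26,64,0,0,0,3.3,-1],[-35,88,0,0,0,4.5,-1],[-45,112,0,0,0,5.7,-1],[-55,136,0,0,0,7,-1],[-65,160,0,0,0,8.2,-1],[-74,183,0,0,0,9.4,-1],[-82,204,0,0,0,10.5,-1]]]';python3 -m pendant '[[[-8,19,0,0,0,1,-1],[-14,35,0,0,0,1.8,-1],[-18,46,0,0,0,2.4,-1],[-21,52,0,0,0,2.7,-1],[-21.7,54,0,0,0,2.75,-1],[-21.7,54,0,0,0,2.75,-1],[-21.7,54,0,0,0,2.75,-1]]]'; python3 - <<'E'
from h import *
s=r.get_state();cal=r.get_calibration("side");c,d=r.get_image("side")
x=cv2.resize(c[150:350,220:420],(600,600),interpolation=cv2.INTER_CUBIC);cv2.imwrite("pics/s3.png",x[:,:,::-1])
R=tool(97.34,35);delta((481.7,-49.3,105.6),R)
P=cloud(cal,d).reshape(-1,3);h=cv2.cvtColor(c,cv2.COLOR_RGB2HSV).reshape(-1,3)
m=(abs(P[:,0]-465)<90)&(abs(P[:,1]-50)<78)&(P[:,2]>105)&(P[:,2]<125)&(h[:,1]<70)
q=P[m];print(len(q),rect(q));A=np.c_[q[:,:2],np.ones(len(q))];print('plane',np.linalg.lstsq(A,q[:,2],rcond=None)[0],np.median(q[:,2]))
E
```

```text
time: 6.03
position: [585.3, -306.8, 105.2]
ee_rot: [[-0.085, -0.995, 0.059], [-0.815, 0.103, 0.571], [-0.574, 0.001, -0.819]]
wrist_force: [0.1, -0.7, -2.1]
opening: 0.149
grip_force: 77.9
time: 6.87
position: [502.1, -101.2, 104.2]
ee_rot: [[0.065, -0.997, -0.048], [-0.816, -0.081, 0.573], [-0.575, 0.002, -0.818]]
wrist_force: [1.1, 0.7, -2.4]
opening: 0.153
grip_force: 78.0
time: 7.45
position: [481.8, -49.3, 104.4]
ee_rot: [[0.104, -0.992, -0.074], [-0.812, -0.127, 0.569], [-0.574, 0.001, -0.819]]
wrist_force: [0.3, 0.2, -2.3]
opening: 0.147
grip_force: 78.0
shift [-0.1  0.1  1.2] turn [-0.02 -0.07  0.04] |turn| 0.1
308 ((465.5389099121094, 64.99222564697266), (96.75008392333984, 156.1104736328125), 15.505928039550781)
plane [-3.77191978e-02  1.23643456e-02  1.26744806e+02] 110.30304751471562
```

View pics/s3.png

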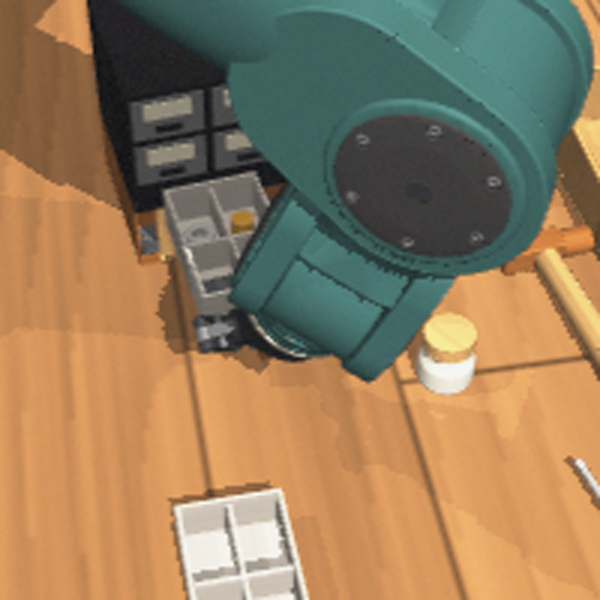

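```bash
python3 - <<'E'
from h import *
s=r.get_state();cal=r.get_calibration("wrist");T=wristT(s,cal);c,d=r.get_image("wrist")
np.savez("w4.npz",c=c,d=d,T=T);cv2.imwrite("pics/w4.png",c[:,:,::-1])
P=cloud(cal,d,T)
O=np.array([456.8,143.8,0]);a=np.radians(97.34);M=np.array([[np.cos(a),np.sin(a),0],[-np.sin(a),np.cos(a),0],[0,0,1]])
Q=(P-O)@M.T; h=cv2.cvtColor(c,cv2.COLOR_RGB2HSV)
Q=Q.reshape(-1,3);h=h.reshape(-1,3)
# tray end wall (facing rear): x ~ -160
m=(abs(Q[:,0]+160)<8)&(abs(Q[:,1])<50)&(Q[:,2]>70)&(Q[:,2]<125)&(h[:,1]<70)
q=Q[m];print('end',len(q),q.min(0),q.max(0)); 
A=np.c_[q[:,1:],np.ones(len(q))];print('x=f(y,z)',np.linalg.lstsq(A,q[:,0],rcond=None)[0])
for v in range(120,420,20): 
    i=v*640+np.arange(200,460,20); print(v,[tuple(Q[j].round().astype(int)) for j in i if np.isfinite(Q[j,0])][::2])
E
```

```text
end 3245 [-161.77865077  -39.87354976   73.90128221] [-156.7368564    40.59390044  114.86797381]
x=f(y,z) [ 5.77757696e-05  1.08133572e-02 -1.60415956e+02]
120 [(np.int64(-213), np.int64(-58), np.int64(0)), (np.int64(-213), np.int64(-39), np.int64(-1)), (np.int64(-213), np.int64(-21), np.int64(0)), (np.int64(-212), np.int64(-2), np.int64(-1)), (np.int64(-213), np.int64(17), np.int64(-1)), (np.int64(-213), np.int64(35), np.int64(0)), (np.int64(-214), np.int64(53), np.int64(0))]
140 [(np.int64(-202), np.int64(-60), np.int64(0)), (np.int64(-203), np.int64(-41), np.int64(1)), (np.int64(-201), np.int64(-12), np.int64(-1)), (np.int64(-202), np.int64(8), np.int64(0)), (np.int64(-201), np.int64(27), np.int64(-1)), (np.int64(-201), np.int64(47), np.int64(-1))]
160 [(np.int64(-189), np.int64(-63), np.int64(0)), (np.int64(-189), np.int64(-43), np.int64(0)), (np.int64(-189), np.int64(-23), np.int64(0)), (np.int64(-189), np.int64(-2), np.int64(0)), (np.int64(-189), np.int64(18), np.int64(-1)), (np.int64(-189), np.int64(39), np.int64(0)), (np.int64(-188), np.int64(59), np.int64(-1))]
180 [(np.int6
[... 3172 characters left out ...]
np.int64(32), np.int64(117))]
380 [(np.int64(-225), np.int64(-32), np.int64(124)), (np.int64(-217), np.int64(-23), np.int64(121)), (np.int64(-225), np.int64(-11), np.int64(124)), (np.int64(-197), np.int64(-1), np.int64(114)), (np.int64(-225), np.int64(9), np.int64(124)), (np.int64(-225), np.int64(20), np.int64(124)), (np.int64(-224), np.int64(30), np.int64(124))]
400 [(np.int64(-226), np.int64(-30), np.int64(129)), (np.int64(-236), np.int64(-18), np.int64(132)), (np.int64(-238), np.int64(-9), np.int64(133)), (np.int64(-160), np.int64(-2), np.int64(110)), (np.int64(-231), np.int64(9), np.int64(131)), (np.int64(-237), np.int64(17), np.int64(132)), (np.int64(-223), np.int64(29), np.int64(128))]
```

View pics/w4.png

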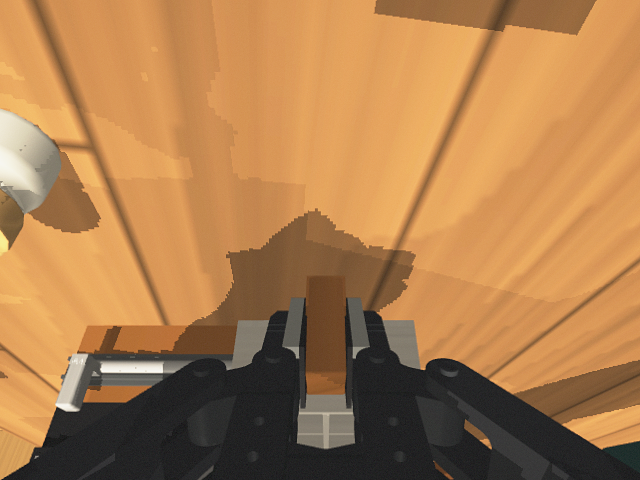

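```bash
python3 -m pendant '[[[0,0,-6,0,0,0,-1],[0,0,-16,0,0,0,-1],[0,0,-28,0,0,0,-1],[0,0,-41,0,0,0,-1],[0,0,-52,0,0,0,-1],[0,0,-59,0,0,0,-1],[0,0,-62.5,0,0,0,-1],[0,0,-62.5,0,0,0,-1],[0,0,-62.5,0,0,0,-1]]]'; python3 -m pendant '[[[-0.6,5,0,0,0,0,-1],[-1.9,15,0,0,0,0,-1],[-3.2,25,0,0,0,0,-1],[-4.5,35,0,0,0,0,-1],[-5.8,45,0,0,0,0,-1],[-7.1,55,0,0,0,0,-1],[-7.7,59.5,0,0,0,0,-1],[-7.7,59.5,0,0,0,0,-1],[-7.7,59.5,0,0,0,0,-1]]]'; python3 -c "
from h import *
R=tool(97.34,35);delta(np.array([456.8,143.8,38])-30.7*np.array([-.1278,.9918,0]),R)"
```

```text
time: 8.3
position: [481.5, -48.7, 42.1]
ee_rot: [[0.104, -0.992, -0.075], [-0.812, -0.128, 0.569], [-0.574, 0.001, -0.819]]
wrist_force: [0.2, 0.1, -2.7]
opening: 0.152
grip_force: 78.0
time: 9.05
position: [473.7, 11.0, 42.1]
ee_rot: [[0.104, -0.992, -0.075], [-0.812, -0.128, 0.569], [-0.574, 0.001, -0.819]]
wrist_force: [1.0, 0.6, -3.0]
opening: 0.154
grip_force: 78.0
shift [-13.  102.3  -4.1] turn [-0.03 -0.07 -0.04] |turn| 0.1
```

```bash
python3 -m pendant '[[[-0.9,7,0,0,0,0,-1],[-2.3,18,0,0,0,0,-1],[-3.9,30,0,0,0,0,-1],[-5.4,42,0,0,0,0,-1],[-7,54,0,0,0,0,-1],[-8.5,66,0,0,0,0,-1],[-10,78,0,0,0,0,-1],[-11.3,88,0,0,0,0,-1],[-11.9,92,0,0,0,0,-1],[-11.9,92,0,0,0,0,-1]]]'; python3 -m pendant '[[[0,0,-1,0,0,0,-1],[0,0,-2,0,0,0,-1],[0,0,-3,0,0,0,-1],[0,0,-3,0,0,0,-1],[0,0,-3,0,0,0,-1]]]';  python3 -c "
from h import *
R=tool(97.34,35);delta(np.array([456.8,143.8,38])-30.7*np.array([-.1278,.9918,0]),R)"
```

```text
time: 9.88
position: [461.3, 103.9, 42.1]
ee_rot: [[0.105, -0.992, -0.075], [-0.812, -0.129, 0.569], [-0.574, 0.001, -0.819]]
wrist_force: [-1.0, 0.0, -3.2]
opening: 0.15
grip_force: 78.0
time: 10.3
position: [461.9, 102.5, 38.9]
ee_rot: [[0.103, -0.992, -0.074], [-0.812, -0.127, 0.569], [-0.574, 0.001, -0.819]]
wrist_force: [-0.7, -0.2, -2.0]
opening: 0.152
grip_force: 78.0
shift [-1.2 10.9 -0.9] turn [-0.04 -0.09  0.03] |turn| 0.1
```

```bash
python3 -m pendant '[[[-0.3,2,0,0,0,0,-1],[-0.5,4,0,0,0,0,-1],[-0.8,6,0,0,0,0,-1],[-1,8,0,0,0,0,-1],[-1.2,9,0,0,0,0,-1],[-1.2,9,0,0,0,0,-1]]]'; python3 -m pendant '[[[-0.1,1,0,0,0,0,-1],[-0.3,2,0,0,0,0,-1],[-0.3,2,0,0,0,0,-1]]]'; python3 -m pendant '[[[-0.1,1,0,0,0,0,-1],[-0.3,2,0,0,0,0,-1],[-0.3,2,0,0,0,0,-1]]]'
```

```text
time: 10.8
position: [460.5, 112.1, 39.0]
ee_rot: [[0.104, -0.992, -0.075], [-0.812, -0.128, 0.569], [-0.574, 0.001, -0.819]]
wrist_force: [-0.4, -0.1, -2.9]
opening: 0.149
grip_force: 78.0
time: 11.05
position: [460.7, 112.9, 38.8]
ee_rot: [[0.104, -0.992, -0.074], [-0.814, -0.128, 0.567], [-0.572, 0.001, -0.82]]
wrist_force: [-1.7, -12.1, -1.7]
opening: 0.155
grip_force: 79.3
time: 11.3
position: [461.0, 113.0, 38.5]
ee_rot: [[0.104, -0.992, -0.073], [-0.816, -0.127, 0.563], [-0.568, 0.001, -0.823]]
wrist_force: [-4.0, -36.2, 3.6]
opening: 0.147
grip_force: 81.8
```

```bash
python3 -m pendant '[[[0.3,-2,0,0,0,0,-1],[0.3,-2,-0.5,0,0,0,-1],[0.3,-2,-1,0,0,0,-1],[0.3,-2,-1,0,0,0,-1]]]'; python3 -m pendant '[[[0,0,-0.5,0,0,0,-1],[0,0,-1,0,0,0,-1],[0,0,-1,0,0,0,-1]]]'
python3 - <<'E'
from h import *
s=r.get_state();cal=r.get_calibration("wrist");T=wristT(s,cal);c,d=r.get_image("wrist")
np.savez("w5.npz",c=c,d=d,T=T);cv2.imwrite("pics/w5.png",c[:,:,::-1])
O=np.array([456.8,143.8,0]);a=np.radians(97.34);M=np.array([[np.cos(a),np.sin(a),0],[-np.sin(a),np.cos(a),0],[0,0,1]])
Q=((cloud(cal,d,T)-O)@M.T).reshape(-1,3);h=cv2.cvtColor(c,cv2.COLOR_RGB2HSV).reshape(-1,3)
m=(abs(Q[:,0]-4)<8)&(abs(Q[:,1])<42)&(Q[:,2]>6)&(Q[:,2]<47)&(h[:,1]<70)
q=Q[m];print('end',len(q),np.percentile(q,[1,50,99],axis=0).round(1)); 
A=np.c_[q[:,1:],np.ones(len(q))];print('x=f(y,z)',np.linalg.lstsq(A,q[:,0],rcond=None)[0])
E
```

```text
time: 11.63
position: [461.0, 112.9, 37.9]
ee_rot: [[0.104, -0.992, -0.073], [-0.813, -0.127, 0.568], [-0.573, 0.001, -0.82]]
wrist_force: [0.4, -12.9, 1.4]
opening: 0.149
grip_force: 79.6
time: 11.88
position: [461.0, 112.9, 37.5]
ee_rot: [[0.104, -0.992, -0.073], [-0.813, -0.127, 0.568], [-0.573, 0.0, -0.82]]
wrist_force: [-3.1, -17.4, 11.9]
opening: 0.15
grip_force: 81.3
end 3058 [[  2.8 -39.3   7.8]
 [  4.2   0.6  20.3]
 [  5.6  40.1  46.8]]
x=f(y,z) [-1.47477829e-03 -2.57533113e-05  4.19334897e+00]
```

View pics/w5.png

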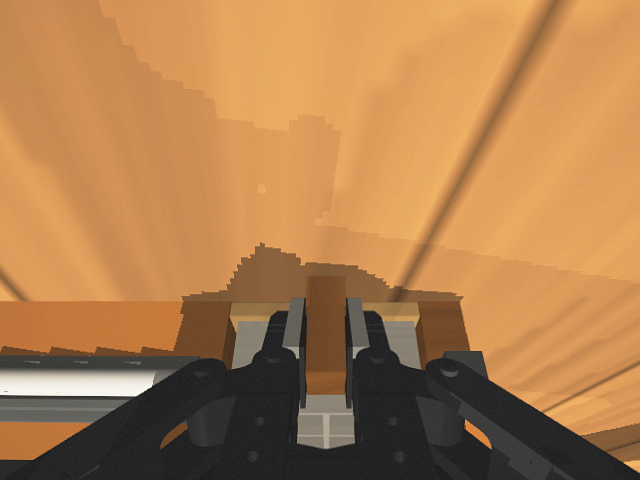

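```bash
python3 -m pendant '[[[0,-0.5,0.5,0,0,0,-1],[0,-0.5,0.5,0,0,0,-0.7],[0,-0.5,0.5,0,0,0,-0.3],[0,-0.5,0.5,0,0,0,-0.3],[0,-0.5,0.5,0,0,0,-0.3],[0,-0.5,0.5,0,0,0,-0.3]]]'; python3 -m pendant '[[[0.5,-4,6,0,0,0,-0.3],[1.3,-10,15,0,0,0,-0.3],[2.6,-20,30,0,0,0,-0.3],[4,-31,45,0,0,0,-0.3],[5.3,-42,60,0,0,0,-0.3],[6.6,-52,75,0,0,0,-0.3],[8,-62,90,0,0,0,-0.3],[8,-62,90,0,0,0,-0.3],[8,-62,90,0,0,0,-0.3],[8,-62,90,0,0,0,-0.3]]]'
python3 - <<'E'
from h import *
s=r.get_state();cal=r.get_calibration("wrist");T=wristT(s,cal);c,d=r.get_image("wrist")
np.savez("w6.npz",c=c,d=d,T=T);cv2.imwrite("pics/w6.png",c[:,:,::-1])
O=np.array([456.8,143.8,0]);a=np.radians(97.34);M=np.array([[np.cos(a),np.sin(a),0],[-np.sin(a),np.cos(a),0],[0,0,1]])
Q=((cloud(cal,d,T)-O)@M.T).reshape(-1,3);h=cv2.cvtColor(c,cv2.COLOR_RGB2HSV).reshape(-1,3)
m=(abs(Q[:,0]-4)<8)&(abs(Q[:,1])<42)&(Q[:,2]>6)&(Q[:,2]<47)&(h[:,1]<70)
q=Q[m];print('end',len(q),np.percentile(q,[1,50,99],axis=0).round(1)); 
A=np.c_[q[:,1:],np.ones(len(q))];print('x=f(y,z)',np.linalg.lstsq(A,q[:,0],rcond=None)[0])
# knob: points well in front of face, left side
m=(Q[:,0]<-15)&(Q[:,0]>-40)&(Q[:,1]<-150)&(Q[:,1]>-220)&(Q[:,2]>45)&(Q[:,2]<85)
q=Q[m];print('knob',len(q)); print(np.percentile(q,[1,50,99],axis=0).round(1) if len(q) else '')
m=(Q[:,0]<-2)&(Q[:,0]>-16)&(Q[:,1]<-30)&(Q[:,1]>-200)&(Q[:,2]>35)&(Q[:,2]<50)
q=Q[m];print('bar',len(q),np.percentile(q,[1,50,99],axis=0).round(1) if len(q) else '')
print((s['position']-O)@M.T)
E
```

```text
time: 12.43
position: [460.2, 113.5, 37.5]
ee_rot: [[0.104, -0.992, -0.075], [-0.812, -0.128, 0.57], [-0.575, 0.002, -0.818]]
wrist_force: [0.3, 0.8, 0.1]
opening: 0.348
grip_force: 0.0
time: 13.27
position: [468.0, 51.5, 127.2]
ee_rot: [[0.104, -0.992, -0.075], [-0.812, -0.128, 0.57], [-0.574, 0.002, -0.819]]
wrist_force: [0.1, 0.8, -0.3]
opening: 0.348
grip_force: 0.0
end 4921 [[  2.6 -38.7   8.5]
 [  4.    1.   30.8]
 [  5.3  39.7  46.7]]
x=f(y,z) [5.31346254e-05 2.18229997e-03 3.89338280e+00]
knob 1279
[[ -34.6 -187.3   45.3]
 [ -27.3 -179.6   57.4]
 [ -16.4 -178.2   77.2]]
bar 5004 [[ -13.9 -187.    36.7]
 [  -9.5 -119.2   44.1]
 [  -2.1  -54.4   49.6]]
[-92.95005688   0.64380455 127.2164577 ]
```

View pics/w6.png

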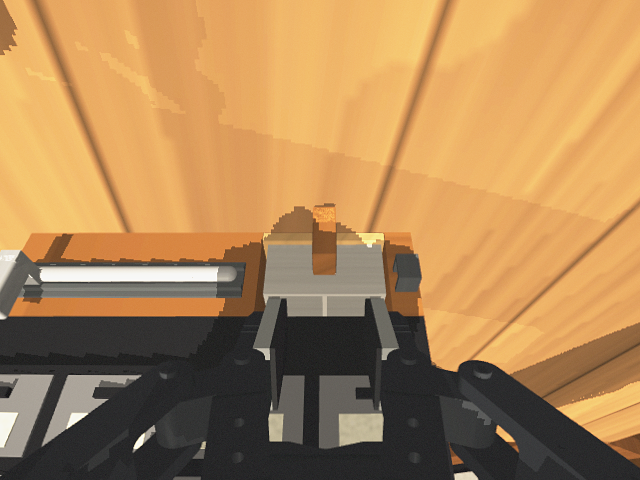

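```bash
python3 -m pendant '[[[15,2,0,0,0,0,-0.2],[40,5,0,0,0,0,-0.2],[65,8,0,0,0,0,-0.2],[90,11,0,0,0,0,-0.2],[115,15,0,0,0,0,-0.2],[140,22,0,0,0,0,-0.2],[165,38,-3,0,0,0,-0.2],[179,54,-7,0,0,0,-0.2],[179,54,-7,0,0,0,-0.2],[179,54,-7,0,0,0,-0.2]]]'
python3 - <<'E'
from h import *
s=r.get_state();cal=r.get_calibration("wrist");T=wristT(s,cal);c,d=r.get_image("wrist")
O=np.array([456.8,143.8,0]);a=np.radians(97.34);M=np.array([[np.cos(a),np.sin(a),0],[-np.sin(a),np.cos(a),0],[0,0,1]])
Q=((cloud(cal,d,T)-O)@M.T).reshape(-1,3)
m=(Q[:,0]<-32)&(Q[:,0]>-37)&(Q[:,1]<-150)&(Q[:,1]>-220)&(Q[:,2]>45)&(Q[:,2]<76)
q=Q[m];print('knob',len(q),np.percentile(q,[1,50,99],axis=0).round(1))
p=(s['position']-O)@M.T;print(p)
y=np.mean(np.percentile(q[:,1],[1,99]))
R=tool(97.34,35);delta(O+M.T@np.array([-27.7,y,70.5]),R)
E
```

```text
time: 14.15
position: [646.8, 106.6, 119.3]
ee_rot: [[0.104, -0.992, -0.077], [-0.812, -0.13, 0.57], [-0.575, 0.003, -0.818]]
wrist_force: [0.1, 0.6, -0.0]
opening: 0.402
grip_force: 0.0
knob 1266 [[ -34.9 -191.1   45.6]
 [ -33.7 -185.5   61.7]
 [ -32.2 -179.7   75.8]]
[ -61.15601737 -183.68337994  119.27114189]
shift [ -2.3  34.1 -49.2] turn [-0.05 -0.19 -0.07] |turn| 0.2
```

```bash
python3 -m pendant '[[[-0.4,6,-9,0,0,0,-0.2],[-0.9,14,-20,0,0,0,-0.2],[-1.4,21,-31,0,0,0,-0.2],[-1.9,28,-41,0,0,0,-0.2],[-2.3,34,-49,0,0,0,-0.2],[-2.3,34,-49,0,0,0,-0.2],[-2.3,34,-49,0,0,0,-0.2],[-2.3,34,-49,0,0,0,-0.6],[-2.3,34,-49,0,0,0,-1],[-2.3,34,-49,0,0,0,-1]]]' 40;python3 -m pendant '[[[0,0,0,0,0,0,-1],[0,0,0,0,0,0,-1],[0,0,0,0,0,0,-1]]]'
```

```text
time: 15.03
position: [645.4, 138.8, 72.2]
ee_rot: [[0.104, -0.992, -0.073], [-0.812, -0.127, 0.569], [-0.574, 0.0, -0.819]]
wrist_force: [-1.2, -2.3, 4.3]
opening: 0.133
grip_force: 41.5
time: 15.28
position: [645.4, 138.8, 72.2]
ee_rot: [[0.104, -0.992, -0.073], [-0.812, -0.127, 0.569], [-0.574, 0.0, -0.819]]
wrist_force: [-1.4, -4.4, 6.1]
opening: 0.13
grip_force: 41.9
```

```bash
python3 -m pendant '[[[-5,-0.6,0,0,0,0,-1],[-15,-1.9,0,0,0,0,-1],[-26,-3.4,0,0,0,0,-1],[-37,-4.8,0,0,0,0,-1],[-48,-6.2,0,0,0,0,-1],[-59,-7.6,0,0,0,0,-1],[-70,-9,0,0,0,0,-1],[-80,-10.3,0,0,0,0,-1],[-88,-11.3,0,0,0,0,-1],[-92,-11.9,0,0,0,0,-1]]]';python3 -m pendant '[[[-4,-0.5,0,0,0,0,-1],[-8,-1,0,0,0,0,-1],[-12,-1.5,0,0,0,0,-1],[-15,-1.9,0,0,0,0,-1],[-15,-1.9,0,0,0,0,-1]]]';python3 -m pendant '[[[-1,-0.1,0,0,0,0,-1],[-2,-0.3,0,0,0,0,-1],[-2.5,-0.3,0,0,0,0,-1],[-2.5,-0.3,0,0,0,0,-1]]]'
```

```text
time: 16.12
position: [553.1, 126.8, 72.2]
ee_rot: [[0.104, -0.992, -0.073], [-0.812, -0.127, 0.569], [-0.574, -0.0, -0.819]]
wrist_force: [2.5, -2.5, 4.0]
opening: 0.128
grip_force: 41.6
time: 16.53
position: [538.4, 125.0, 72.1]
ee_rot: [[0.104, -0.992, -0.073], [-0.812, -0.127, 0.569], [-0.574, 0.0, -0.819]]
wrist_force: [0.1, -6.7, 9.8]
opening: 0.135
grip_force: 42.4
time: 16.87
position: [536.7, 124.7, 72.2]
ee_rot: [[0.105, -0.992, -0.072], [-0.812, -0.127, 0.569], [-0.574, -0.001, -0.819]]
wrist_force: [2.5, -5.7, 7.0]
opening: 0.134
grip_force: 42.1
```

```bash
python3 -m pendant '[[[-1,-0.1,0,0,0,0,-1],[-2,-0.3,0,0,0,0,-1],[-3,-0.4,0,0,0,0,-1],[-3,-0.4,0,0,0,0,-1]]]'
```

```text
time: 17.2
position: [536.4, 124.5, 72.4]
ee_rot: [[0.108, -0.992, -0.067], [-0.812, -0.127, 0.57], [-0.574, -0.007, -0.819]]
wrist_force: [22.2, 6.1, -4.8]
opening: 0.131
grip_force: 40.5
```

Hard stop reached (22 N). Relax, release, withdraw and check.

```bash
python3 -m pendant '[[[2.5,0.3,0,0,0,0,-1],[2.5,0.3,0,0,0,0,-0.6],[2.5,0.3,0,0,0,0,-0.25],[2.5,0.3,0,0,0,0,-0.25],[2.5,0.3,0,0,0,0,-0.25],[2.5,0.3,0,0,0,0,-0.25]]]';python3 -m pendant '[[[0.5,-4,6,0,0,0,-0.25],[1.3,-10,15,0,0,0,-0.25],[2.6,-20,30,0,0,0,-0.25],[4,-31,45,0,0,0,-0.25],[5.3,-42,60,0,0,0,-0.25],[7,-56,80,0,0,0,-0.25],[9,-75,95,0,0,0,-0.25],[9,-90,100,0,0,0,-0.25],[9,-90,100,0,0,0,-0.25],[9,-90,100,0,0,0,-0.25]]]'
python3 - <<'E'
from h import *
s=r.get_state();cal=r.get_calibration("wrist");T=wristT(s,cal);c,d=r.get_image("wrist")
cv2.imwrite("pics/w7.png",c[:,:,::-1])
O=np.array([456.8,143.8,0]);a=np.radians(97.34);M=np.array([[np.cos(a),np.sin(a),0],[-np.sin(a),np.cos(a),0],[0,0,1]])
Q=((cloud(cal,d,T)-O)@M.T).reshape(-1,3)
m=(Q[:,0]<-32)&(Q[:,0]>-37)&(Q[:,1]<-50)&(Q[:,1]>-220)&(Q[:,2]>45)&(Q[:,2]<76)
q=Q[m];print('knob',len(q),np.percentile(q,[1,50,99],axis=0).round(1))
h=cv2.cvtColor(c,cv2.COLOR_RGB2HSV).reshape(-1,3)
m=(abs(Q[:,0]-4)<5)&(abs(Q[:,1])<39)&(Q[:,2]>9)&(Q[:,2]<30)&(h[:,1]<70);q=Q[m];print('end',len(q),np.median(q,0))
E
```

```text
time: 17.7
position: [534.7, 125.2, 71.4]
ee_rot: [[0.104, -0.992, -0.075], [-0.812, -0.128, 0.569], [-0.574, 0.002, -0.819]]
wrist_force: [-0.3, -0.4, 0.1]
opening: 0.379
grip_force: 0.0
time: 18.53
position: [544.2, 34.6, 171.7]
ee_rot: [[0.103, -0.992, -0.073], [-0.812, -0.126, 0.569], [-0.574, 0.001, -0.819]]
wrist_force: [-0.0, 1.0, 0.4]
opening: 0.375
grip_force: 0.0
knob 640 [[-35.1 -82.3  45.4]
 [-33.9 -76.5  61.4]
 [-32.2 -70.5  75.7]]
end 854 [  3.80127842 -13.91203042  16.64020933]
```

View pics/w7.png

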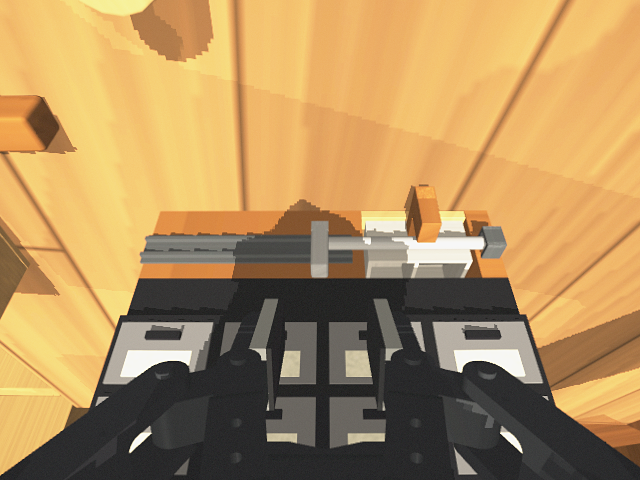

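```bash
python3 -c "
from station import r
print(r.close_job())"
```

```text
the job is handed in; nothing more can be done
None
```

The loaded tray is home in the bay, level against the back stop, and the bolt is fully shot into its keeper; I handed the job in at about 18.5 s. I last saw the three parts in the tray just before sliding it in.

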